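# Zero the red probe in the reference groove

## Task

Zero the red-knobbed probe: hold it by its knob and drag it along the gauge plate, keeping its foot on the plate, until its pin drops into the reference groove between the two yellow index lines, then stop, let go and leave it standing there. Do not disturb the blue-knobbed probe.

Things in the scene. Friction and masses are not known exactly. Their poses are not given: they have to be found in the camera images.
- probe_red: hand probe, 60 mm tall, 280 g: round steel foot (70 mm wide, 10 mm thick, bevelled below), dark neck (20 mm wide), round upright red knob (32 mm wide, 26 to 60 mm above the foot's underside; pinch it there from above). Origin: centre of the foot's underside, z up the knob's axis. It starts on the gauge plate, 100 to 135 mm from the groove, on either side. It slides easily (about 1 N); drag it without pressing down. The one to move.
- red_pin (a joint): the red probe's pin, a 10 mm thick steel pin in the middle of its foot that falls by its own weight. 0 = up, flush with the foot's underside (riding on the plate); 0.009 = down, 9 mm below it, as when dropped into the groove. A thin yellow stem, standing 12 mm out of the knob's top while the pin is up, sinks with it. The pin also comes down if the foot is lifted.
- probe_blue: hand probe, 60 mm tall, 280 g: round steel foot (70 mm wide, 10 mm thick, bevelled below), dark neck (20 mm wide), round upright blue knob (32 mm wide, 26 to 60 mm above the foot's underside; pinch it there from above). Origin: centre of the foot's underside, z up the knob's axis. It stands on the same plate, about as far from the groove on its other side, and stays there.
- groove (a point): centre of the groove's mouth and of the top of the gauge plate: flat aluminium, 120 x 360 x 20 mm, fixed to the worktop. y runs along the plate's long side (the way to drag), x across it, z up. The groove runs along x: 30 mm long, 22 mm wide along y, 12 mm deep, closed at its ends. A yellow line on each long edge of the plate points to it.
Mind the look-alikes: they are no part of the job. What is shaped like the probe_red but green or orange is not meant.

How it is judged:
By the outcome, as a careful person would: the job done as asked, in the order asked, and still so for the second after the job is handed in, with the robot touching nothing.
It also fails if it takes over 29 s, if anything falls off the work surface, if the arm or the gripper's body presses on something with over 40 N, if the wrist force passes 120 N, or if a joint passes its speed limit or range.

## Robot

A 6-joint arm with a two-finger parallel gripper is mounted at the origin on a cart in front of the work surface, level with it; the furniture and walls round the work are solid. World frame = base frame: x ahead of the robot, y to its left, z up, the work surface at z = 0. Lengths are in m, angles in rad, forces in N, time in s.
With the tool pointing down it reaches from about 0.225 to 0.875 m from the base axis. Payload 3.4 kg.
Tool frame: the origin (TCP) lies at the very end of the fingers, on their centre line; the grasp point (between the pads) lies 19 mm behind it; z points along the fingers, y is the line along which they close (so a half turn about z gives the same grasp; the last joint's range is limited). The gripper opens to 85 mm and grips with 20 to 120 N. Pads are 22 mm wide; open, the fingers measure 114 mm over their backs; the gripper's body (76 mm by 85 mm) begins 54 mm behind the grasp point. The pads swing forward as they close: fully open they stand 13 mm farther back than shut.
Start: joints at [0.988, 0.276, 1.505, -0, 1.361, -0.121], TCP at [0.256, 0.515, 0.231] pointing down, gripper open.
Joint ranges: [-2.89, 2.89], [-0.75, 2.08], [0.22, 2.7], [-1.18, 4.32], [0.11, 2.71], [-2.7, 2.7]. Speed limits (rad/s): [2.57, 2.57, 3.14, 3.14, 3.14, 3.14].

## Interface

Orientations are given as a unit quaternion [w, x, y, z].
In Python, from rig import get_state, optics, sign_off gives the robot as it stands.
- The arm moves only by the tool send_rows, never from a script. Its argument "increments" is a list of rows, each an object with "gripper": the gripper's target within -1 to 1 (shut at 1, half-way at 0, fully open at -1); "linear": the shift along the world's x, y, z in m, a list of three; "delta_rot": the turn, a rotation vector about the world's x, y, z in rad, a list of three. In form: [{"gripper": gripper, "linear": [dx, dy, dz], "delta_rot": [rx, ry, rz]}, ...]. A call has 1 to 8 rows; each row is the pose to reach, as a shift and turn from the pose commanded when the call began; what a row does not reach only later rows make up. A row lasts 1/10 s, in which the tool goes at most 50 mm and 8.59 degrees, less where a joint would pass 70% of its speed; a pose out of reach is approached as far as the arm can. A call with a gripper value outside its range is refused whole. The fingers move at their own pace and stop on an object; "newtons" is the grip in N (left out, the last holds). Time passes only in rows, so rows that repeat a pose let the fingers close. It gives the time, the measured TCP pose, the force, the opening and the grip force at its end, in the units of the state.
- get_state(): the state, without advancing time (a new reading comes with each control period).
- optics.get_image(name): name is "side" or "top" or "wrist"; returns a dict with "pixels" (400x640x3 uint8, blue, green, red), "K" (3x3 intrinsics, pixels), "rvec" (rotation vector, rad) and "tvec" (3), from world to camera coordinates, as OpenCV has them; the wrist camera has in their place "T_tool_cam" (4x4, takes a point from camera to tool coordinates, whose origin is the TCP and whose axes are the flange's). Camera axes: x right, y down, z forward; pixel columns grow to the right and rows downward; lengths in m; the calibration is good to about 2 mm. A picture is of the moment at which its call begins: read the wrist's pose just before it. There is no depth.
- sign_off(): hands the job in; it is judged then, once.
The state is a dict: "clock": time; "qpos": joint angles; "qd": joint speeds; "effort": joint torques, N m; "position": TCP position; "ee_rot": TCP orientation; "contact_force": force on the tool from outside, world axes, zero at the start; "moment": the same for the moment, N m; "width": finger opening in m; "gripper_force": force on a finger pad.
Only numpy, scipy, OpenCV 4.12 (cv2) and the standard library are available. Lean on these libraries where they do the work, as an engineer would, in place of code of your own. Each camera call takes 0.05 s, during which the arm holds its last target. There are 200 camera calls.

## Working session

There is one attempt and no reset: what is moved stays moved. The work goes in short steps, Python scripts to look and compute and a tool call to move; the robot and the scene stay as the last step left them, time stands still between calls to the robot, and variables do not carry over. Pictures are saved under pics/ and viewed, at most 10 in all, crops included, and the job is handed in when it is done.

Besides the shell and the picture viewer there is one more tool, called after "Call:" as name(argument=value, ...), one argument or row to a line, values as JSON. send_rows: Moves the arm, as the interface text tells. Its arguments: {"type":"object","properties":{"increments":{"type":"array"},"newtons":{"type":"number"}},"required":["increments"]}

```bash
mkdir -p pics; cat > h.py <<'E'
import numpy as np, cv2
from rig import get_state, optics, sign_off
def ray(im,u,v):
    d=cv2.undistortPoints(np.array([[[u,v]]],float),im["K"],None)[0,0]
    R=cv2.Rodrigues(np.array(im["rvec"],float))[0]
    return -R.T@np.array(im["tvec"],float).ravel(), R.T@np.array([*d,1.])
def onz(im,u,v,z):
    o,d=ray(im,u,v); return o+d*(z-o[2])/d[2]
def proj(im,p):
    return cv2.projectPoints(np.array([p],float),np.array(im["rvec"],float),np.array(im["tvec"],float),im["K"],None)[0].ravel()
E
python3 - <<'E'
from h import *
s=get_state(); print(s)
import pickle
for n in("top","side"):
    im=optics.get_image(n); cv2.imwrite(f"pics/{n}0.png",im["pixels"]); pickle.dump(im,open(n+"0.pkl","wb"))
E
```

```text
{'clock': 0.0, 'qpos': array([ 9.88024270e-01,  2.76608697e-01,  1.50615983e+00, -3.57347538e-06,
        1.36068381e+00, -1.21006855e-01]), 'qd': array([-0.00060742,  0.00029416,  0.00019952,  0.00053586, -0.00019989,
        0.00013668]), 'effort': array([ 2.63092465e-03, -4.16768968e+01, -2.45807701e+01,  2.65468952e-04,
        1.05914837e-02, -7.85765991e-06]), 'position': array([0.25589198, 0.51432381, 0.23042126]), 'ee_rot': array([-3.18849854e-04,  2.28836330e-01,  9.73464467e-01, -8.73464478e-04]), 'contact_force': array([ 0.07768196, -0.79955352, -1.08536066]), 'moment': array([ 0.0141764 ,  0.01350949, -0.05274577]), 'gripper_force': 0.0, 'width': 0.08557761306322421}
```

View pics/top0.png

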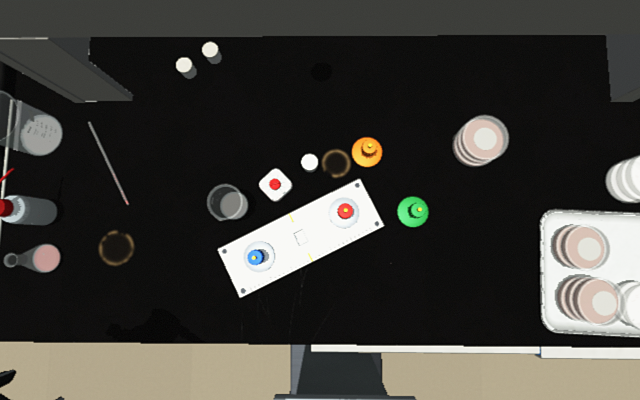

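View pics/side0.png

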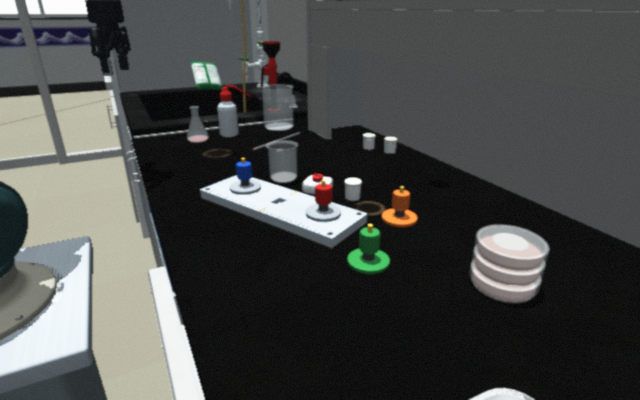

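The top view has the red-knobbed probe on the plate at (345,211), the blue one at (256,257), the groove at (301,237) and the yellow lines at about (291,217) and (310,258). The candidates for the red probe are the plate probe (345,211), the red button on a white block (275,184), the orange probe (367,150), the green probe (413,211) and the red bottle cap (8,207). Only (345,211) has a red knob on a steel foot on the plate. I'll confirm that in a crop and measure it.

```bash
python3 - <<'E'
from h import *
import pickle
t=pickle.load(open("top0.pkl","rb")); s=pickle.load(open("side0.pkl","rb"))
P=t["pixels"]; hsv=cv2.cvtColor(P,cv2.COLOR_BGR2HSV)
cv2.imwrite("pics/crop0.png",cv2.resize(P[165:310,205:425],None,fx=3.5,fy=3.5,interpolation=cv2.INTER_CUBIC))
print("cam",ray(t,320,200)[0],ray(s,320,200)[0])
def blobs(h,lo,hi,x0,x1,y0,y1,smin=120,vmin=80,amin=4):
    m=cv2.inRange(h,(lo,smin,vmin),(hi,255,255)); m2=np.zeros_like(m); m2[y0:y1,x0:x1]=m[y0:y1,x0:x1]
    n,l,st,c=cv2.connectedComponentsWithStats(m2); return [(st[i].tolist(),c[i].round(1).tolist()) for i in range(1,n) if st[i][4]>=amin]
print("red",blobs(hsv,0,9,330,362,195,228)); print("redhi",blobs(hsv,170,180,330,362,195,228))
print("blue",blobs(hsv,100,130,235,280,240,275))
print("yel",blobs(hsv,20,35,215,390,175,300,60,80,2))
hs=cv2.cvtColor(s["pixels"],cv2.COLOR_BGR2HSV)
print("side red",blobs(hs,0,9,305,340,178,215),blobs(hs,20,35,225,340,150,215,90,80,2))
g=cv2.inRange(P,(130,130,130),(255,255,255)); m=np.zeros_like(g); m[175:300,215:388]=g[175:300,215:388]
m=cv2.morphologyEx(m,cv2.MORPH_OPEN,np.ones((5,5)))
c=max(cv2.findContours(m,0,2)[0],key=cv2.contourArea); r=cv2.minAreaRect(c); b=cv2.boxPoints(r)
W=np.array([onz(t,*p,.02) for p in b]); print(W.round(4)); print("centre",W.mean(0),[np.linalg.norm(W[i]-W[i-1]).round(4) for i in range(4)])
for i in range(4): d=W[i]-W[i-1]; print(np.degrees(np.arctan2(d[1],d[0])).round(2))
print("groove px",onz(t,301,237,.02))
E
```

```text
cam [0.49501945 0.04517275 0.88097004] [ 0.23454563 -0.64272438  0.38864012]
red [([338, 204, 15, 15, 158], [344.7, 210.7])]
redhi []
blue [([248, 250, 16, 15, 164], [255.4, 256.9])]
yel [([344, 208, 4, 4, 12], [345.3, 209.8]), ([288, 213, 6, 9, 15], [290.3, 216.8]), ([308, 253, 5, 9, 13], [310.0, 257.0]), ([252, 256, 4, 4, 12], [253.6, 257.2])]
side red [([314, 178, 8, 3, 13], [317.8, 178.7]), ([315, 184, 18, 20, 267], [323.5, 193.2])] [([241, 157, 4, 6, 18], [242.6, 158.9]), ([322, 180, 3, 5, 10], [322.9, 181.6])]
[[ 0.4764  0.2892  0.02  ]
 [ 0.6408 -0.0359  0.02  ]
 [ 0.5322 -0.0886  0.02  ]
 [ 0.3714  0.2325  0.02  ]]
centre [0.50522026 0.09927702 0.02      ] [np.float64(0.1193), np.float64(0.3643), np.float64(0.1207), np.float64(0.3591)]
28.36
-63.17
-154.11
116.59
groove px [0.50500841 0.09762155 0.02      ]
```

View pics/crop0.png

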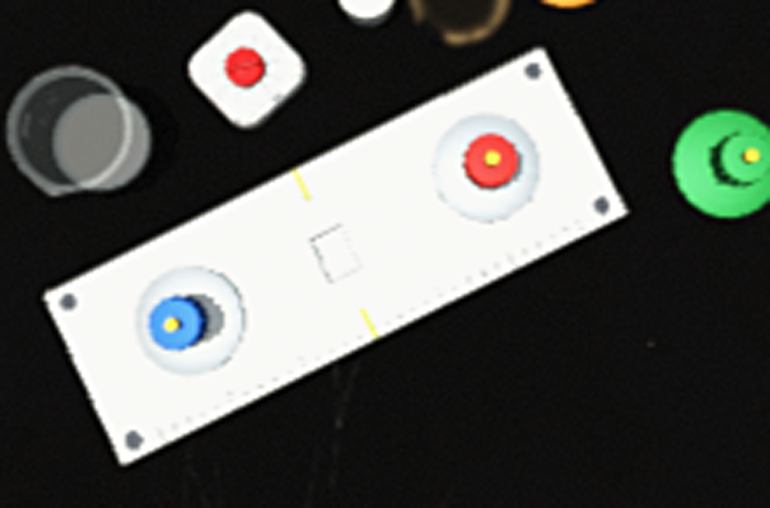

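The crop confirms it: the red knob with a yellow stem on a grey foot is at crop (490,160). The red button on the white block at (245,68) is the look-alike. The groove outline is at (335,255), between the yellow lines.

```bash
python3 - <<'E'
from h import *
import pickle
t=pickle.load(open("top0.pkl","rb")); s=pickle.load(open("side0.pkl","rb"))
a=onz(t,290.3,216.8,.02);b=onz(t,310,257,.02);G=(a+b)/2;d=a-b
print("lines",a,b,"G",G,"x ang",np.degrees(np.arctan2(d[1],d[0])))
k=onz(t,344.7,210.7,.078);st=onz(t,345.3,209.8,.092);bl=onz(t,253.6,257.2,.092)
print("red",k,st,"blue",bl)
o,dd=ray(t,344.7,210.7);o2,d2=ray(s,323.5,193.2)
x=np.linalg.lstsq(np.c_[dd,-d2],o2-o,rcond=None)[0];print("tri",o+dd*x[0],o2+d2*x[1])
for p in (k,st,bl):
  e=p[:2]-G[:2];print(np.linalg.norm(e),np.degrees(np.arctan2(e[1],e[0])))
q=get_state()["ee_rot"]
from scipy.spatial.transform import Rotation as R
print(R.from_quat(np.r_[q[1:],q[0]]).as_matrix().round(3))
E
```

```text
lines [0.55059631 0.12233133 0.02      ] [0.46039994 0.07703043 0.02      ] G [0.50549813 0.09968088 0.02      ] x ang 26.66797235132835
red [0.56009428 0.00199576 0.078     ] [0.56083991 0.00149545 0.092     ] blue [0.46233293 0.19071814 0.092     ]
tri [0.56105678 0.00135715 0.06612349] [0.56200361 0.00092551 0.06622344]
0.11190675362035488 -60.79920264514307
0.11270799356108718 -60.59241143636649
0.10075226084765286 115.36790879932224
[[-0.895  0.446 -0.001]
 [ 0.446  0.895 -0.001]
 [ 0.    -0.002 -1.   ]]
```

Call:
send_rows(
  increments=[
    {"gripper": -1, "linear": [0.04, -0.05, 0], "delta_rot": [0, 0, -0.1]},
    {"gripper": -1, "linear": [0.06, -0.1, 0], "delta_rot": [0, 0, -0.2]},
    {"gripper": -1, "linear": [0.09, -0.14, 0], "delta_rot": [0, 0, -0.3]},
    {"gripper": -1, "linear": [0.11, -0.18, 0], "delta_rot": [0, 0, -0.4]},
    {"gripper": -1, "linear": [0.135, -0.225, 0], "delta_rot": [0, 0, -0.5]},
    {"gripper": -1, "linear": [0.16, -0.265, -0.01], "delta_rot": [0, 0, -0.6]},
    {"gripper": -1, "linear": [0.185, -0.31, -0.01], "delta_rot": [0, 0, -0.64]},
    {"gripper": -1, "linear": [0.21, -0.35, -0.02], "delta_rot": [0, 0, -0.64]},
  ],
  newtons=30,
)

```text
clock: 0.9
position: [0.4616, 0.1719, 0.2134]
ee_rot: [0.0, 0.524, 0.852, 0.001]
contact_force: [1.0, 0.5, -0.6]
width: 0.0854
gripper_force: 0.0
```

Call:
send_rows(
  increments=[
    {"gripper": -1, "linear": [0.025, -0.04, -0.01], "delta_rot": [0, 0, 0]},
    {"gripper": -1, "linear": [0.05, -0.08, -0.02], "delta_rot": [0, 0, 0]},
    {"gripper": -1, "linear": [0.075, -0.12, -0.03], "delta_rot": [0, 0, 0]},
    {"gripper": -1, "linear": [0.095, -0.163, -0.04], "delta_rot": [0, 0, 0]},
    {"gripper": -1, "linear": [0.095, -0.163, -0.06], "delta_rot": [0, 0, 0]},
    {"gripper": -1, "linear": [0.095, -0.163, -0.06], "delta_rot": [0, 0, 0]},
    {"gripper": -1, "linear": [0.095, -0.163, -0.06], "delta_rot": [0, 0, 0]},
  ],
)

```text
clock: 1.6
position: [0.555, 0.011, 0.1527]
ee_rot: [-0.001, 0.523, 0.852, -0.0]
contact_force: [0.2, 0.1, 0.2]
width: 0.0857
gripper_force: 0.0
```

```bash
python3 - <<'E'
from h import *
from scipy.spatial.transform import Rotation as R
s=get_state();im=optics.get_image("wrist");P=im["pixels"];cv2.imwrite("pics/w1.png",P)
q=s["ee_rot"];T=np.eye(4);T[:3,:3]=R.from_quat(np.r_[q[1:],q[0]]).as_matrix();T[:3,3]=s["position"]
C=T@im["T_tool_cam"]
print(s["clock"],s["position"],T[:3,:3].round(3),s["contact_force"],C[:3,3])
def W(u,v,z):
    d=cv2.undistortPoints(np.array([[[u,v]]],float),im["K"],None)[0,0];d=C[:3,:3]@np.array([*d,1]);return C[:3,3]+d*(z-C[2,3])/d[2]
h=cv2.cvtColor(P,cv2.COLOR_BGR2HSV)
for lo,hi,z,nm in((0,9,.08,"red"),(20,35,.092,"yel"),(20,35,.02,"yel"),(100,130,.08,"blue")):
    n,l,st,c=cv2.connectedComponentsWithStats(cv2.inRange(h,(lo,110,80),(hi,255,255)))
    for i in range(1,n):
        if st[i][4]>25: print(nm,st[i],c[i].round(1),W(*c[i],z).round(4))
E
```

```text
1.6 [0.55497635 0.01102869 0.15267795] [[-0.452  0.892 -0.002]
 [ 0.892  0.452  0.001]
 [ 0.002 -0.002 -1.   ]] [0.15178733 0.1173378  0.15068238] [0.52398077 0.07178853 0.2964559 ]
red [ 485   30   42   41 1168] [506.1  49.5] [0.607  0.1433 0.08  ]
red [ 294  202   50   47 1437] [318.5 225.3] [0.5609 0.0033 0.08  ]
yel [227  48  28   5 134] [240.6  49.9] [0.4775 0.0759 0.092 ]
yel [365  48  28   5 134] [378.7  50. ] [0.5426 0.1088 0.092 ]
yel [313 224  12  16 130] [318.6 232.7] [0.5611 0.0029 0.092 ]
yel [227  48  28   5 134] [240.6  49.9] [0.4612 0.0774 0.02  ]
yel [365  48  28   5 134] [378.7  50. ] [0.5492 0.1219 0.02  ]
yel [313 224  12  16 130] [318.6 232.7] [ 0.5741 -0.0213  0.02  ]
```

View pics/w1.png

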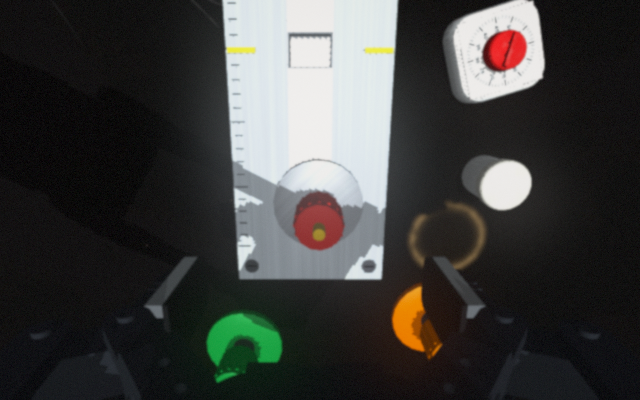

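The wrist view has the red knob at (318,225) and the groove at (310,50) between the yellow lines at (240,50) and (379,50). Triangulated, the probe is at about (0.561, 0.0025) and the groove at (0.505, 0.0997), which agrees with the top view. Descending.

Call:
send_rows(
  increments=[
    {"gripper": -1, "linear": [0, 0.001, 0], "delta_rot": [0, 0, 0]},
    {"gripper": -1, "linear": [0, 0.001, 0], "delta_rot": [0, 0, 0]},
    {"gripper": -1, "linear": [0, 0.001, -0.03], "delta_rot": [0, 0, 0]},
    {"gripper": -1, "linear": [0, 0.001, -0.05], "delta_rot": [0, 0, 0]},
    {"gripper": -1, "linear": [0, 0.001, -0.06], "delta_rot": [0, 0, 0]},
    {"gripper": -1, "linear": [0, 0.001, -0.06], "delta_rot": [0, 0, 0]},
    {"gripper": -1, "linear": [0, 0.001, -0.06], "delta_rot": [0, 0, 0]},
  ],
)

```text
clock: 2.35
position: [0.5565, 0.0119, 0.094]
ee_rot: [0.001, 0.523, 0.852, 0.0]
contact_force: [0.1, 0.0, 0.7]
width: 0.0855
gripper_force: 0.0
```

Call:
send_rows(
  increments=[
    {"gripper": -1, "linear": [0.0045, -0.0095, 0], "delta_rot": [0, 0, 0]},
    {"gripper": -1, "linear": [0.0045, -0.0095, -0.005], "delta_rot": [0, 0, 0]},
    {"gripper": -1, "linear": [0.0045, -0.0095, -0.02], "delta_rot": [0, 0, 0]},
    {"gripper": -1, "linear": [0.0045, -0.0095, -0.035], "delta_rot": [0, 0, 0]},
    {"gripper": -1, "linear": [0.0045, -0.0095, -0.046], "delta_rot": [0, 0, 0]},
    {"gripper": -1, "linear": [0.0045, -0.0095, -0.046], "delta_rot": [0, 0, 0]},
    {"gripper": -1, "linear": [0.0045, -0.0095, -0.046], "delta_rot": [0, 0, 0]},
  ],
)

```text
clock: 3.05
position: [0.5605, 0.0021, 0.0472]
ee_rot: [0.0, 0.524, 0.852, 0.0]
contact_force: [-1.0, -0.5, -0.9]
width: 0.0852
gripper_force: 0.0
```

Call:
send_rows(
  increments=[
    {"gripper": 1, "linear": [0, 0, 0], "delta_rot": [0, 0, 0]},
    {"gripper": 1, "linear": [0, 0, 0], "delta_rot": [0, 0, 0]},
    {"gripper": 1, "linear": [0, 0, 0], "delta_rot": [0, 0, 0]},
    {"gripper": 1, "linear": [0, 0, 0], "delta_rot": [0, 0, 0]},
    {"gripper": 1, "linear": [0, 0, 0], "delta_rot": [0, 0, 0]},
    {"gripper": 1, "linear": [0, 0, 0], "delta_rot": [0, 0, 0]},
  ],
  newtons=25,
)

```text
clock: 3.65
position: [0.5608, 0.0022, 0.0477]
ee_rot: [0.001, 0.523, 0.852, 0.0]
contact_force: [-0.5, 0.8, 4.9]
width: 0.0313
gripper_force: 25.1
```

Call:
send_rows(
  increments=[
    {"gripper": 1, "linear": [-0.002, 0.0035, 0], "delta_rot": [0, 0, 0]},
    {"gripper": 1, "linear": [-0.005, 0.0087, 0], "delta_rot": [0, 0, 0]},
    {"gripper": 1, "linear": [-0.01, 0.0175, 0], "delta_rot": [0, 0, 0]},
    {"gripper": 1, "linear": [-0.01, 0.0175, 0], "delta_rot": [0, 0, 0]},
  ],
)

```text
clock: 4.05
position: [0.5498, 0.0211, 0.0477]
ee_rot: [-0.0, 0.523, 0.852, 0.001]
contact_force: [-0.4, 2.8, 7.3]
width: 0.0314
gripper_force: 25.6
```

```bash
python3 - <<'E'
from h import *
im=optics.get_image("side");cv2.imwrite("pics/s2.png",cv2.resize(im["pixels"][130:255,190:380],None,fx=4,fy=4,interpolation=cv2.INTER_CUBIC));print(get_state()["contact_force"],get_state()["position"])
E
```

```text
[-0.93854418  2.32906191  6.56072468] [0.54981495 0.02111269 0.04772528]
```

View pics/s2.png

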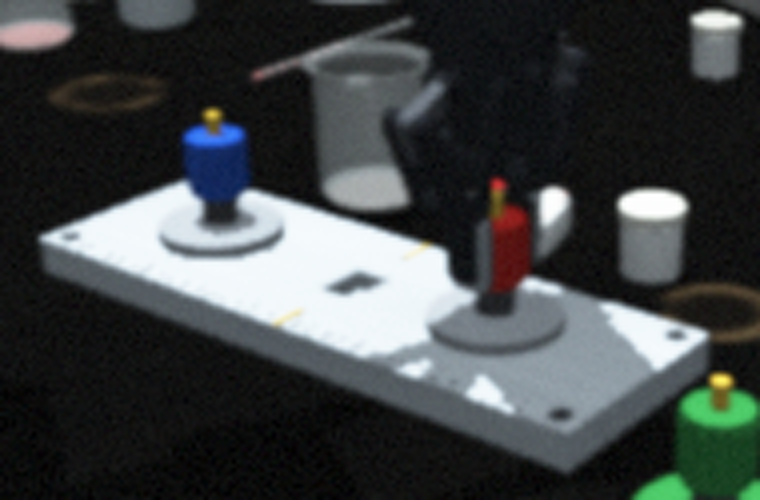

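The stem is up at (497,195) in the crop, the foot is flat on the plate, and the side camera can see the stem. The vertical force is about 6 N, so I'll ease up slightly while dragging.

Call:
send_rows(
  increments=[
    {"gripper": 1, "linear": [-0.004, 0.007, 0.0003], "delta_rot": [0, 0, 0]},
    {"gripper": 1, "linear": [-0.009, 0.016, 0.0004], "delta_rot": [0, 0, 0]},
    {"gripper": 1, "linear": [-0.014, 0.025, 0.0004], "delta_rot": [0, 0, 0]},
    {"gripper": 1, "linear": [-0.02, 0.035, 0.0004], "delta_rot": [0, 0, 0]},
    {"gripper": 1, "linear": [-0.025, 0.044, 0.0004], "delta_rot": [0, 0, 0]},
    {"gripper": 1, "linear": [-0.03, 0.052, 0.0004], "delta_rot": [0, 0, 0]},
    {"gripper": 1, "linear": [-0.03, 0.052, 0.0004], "delta_rot": [0, 0, 0]},
  ],
)

```text
clock: 4.8
position: [0.5188, 0.0738, 0.0477]
ee_rot: [-0.001, 0.523, 0.852, 0.0]
contact_force: [-0.1, 1.6, 5.8]
width: 0.0313
gripper_force: 25.5
```

```bash
cat > stem.py <<'E'
from h import *
s=get_state();p=s["position"];print(s["clock"],p.round(4),s["contact_force"].round(1),s["ee_rot"].round(3))
u=np.array([-.451,.8925]);e=p[:2]-[.5052,.0997];print("plate y",e@u,"x",e@[.8925,.451])
im=optics.get_image("side");h=cv2.cvtColor(im["pixels"],cv2.COLOR_BGR2HSV)
c=proj(im,[p[0],p[1],.08]);x,y=c.astype(int);print("knob top px",c,"tip up",proj(im,[p[0],p[1],.092]),"tip down",proj(im,[p[0],p[1],.083]))
for nm,lo,hi in(("red",0,9),("red2",170,180),("yel",15,35)):
    m=cv2.inRange(h,(lo,100,50),(hi,255,255));r=np.argwhere(m[y-15:y+25,x-14:x+15])+[y-15,x-14]
    if len(r):print(nm,len(r),"rows",r[:,0].min(),r[:,0].max(),"cols",r[:,1].min(),r[:,1].max())
E
python3 stem.py
```

```text
4.8 [0.5188 0.0738 0.0477] [-0.1  1.6  5.8] [-0.001  0.523  0.852  0.   ]
plate y -0.02922987750895356 x 0.00041373861851903143
knob top px [287.81669246 177.56481807] tip up [287.62341497 171.96887968] tip down [287.7685885  176.17207048]
red 154 rows 174 194 cols 286 297
red2 27 rows 175 195 cols 287 296
yel 29 rows 171 177 cols 286 290
```

Call:
send_rows(
  increments=[
    {"gripper": 1, "linear": [-0.003, 0.006, 0.0005], "delta_rot": [0, 0, 0]},
    {"gripper": 1, "linear": [-0.006, 0.012, 0.0005], "delta_rot": [0, 0, 0]},
    {"gripper": 1, "linear": [-0.008, 0.016, 0.0005], "delta_rot": [0, 0, 0]},
    {"gripper": 1, "linear": [-0.0095, 0.018, 0.0005], "delta_rot": [0, 0, 0]},
    {"gripper": 1, "linear": [-0.0105, 0.02, 0.0005], "delta_rot": [0, 0, 0]},
    {"gripper": 1, "linear": [-0.0115, 0.022, 0.0005], "delta_rot": [0, 0, 0]},
    {"gripper": 1, "linear": [-0.0115, 0.022, 0.0005], "delta_rot": [0, 0, 0]},
  ],
)

```text
clock: 5.55
position: [0.5082, 0.094, 0.0478]
ee_rot: [-0.001, 0.524, 0.852, -0.0]
contact_force: [-0.4, -0.3, 0.2]
width: 0.0314
gripper_force: 25.1
```

```bash
python3 stem.py
```

```text
5.55 [0.5082 0.094  0.0478] [-0.4 -0.3  0.2] [-0.001  0.524  0.852 -0.   ]
plate y -0.006392804567215645 x 0.00010780117691652725
knob top px [279.18247322 175.09755379] tip up [278.9411633  169.56759446] tip down [279.12241084 173.72113916]
red 148 rows 172 193 cols 277 288
red2 35 rows 172 193 cols 278 288
yel 22 rows 169 174 cols 278 281
```

Call:
send_rows(
  increments=[
    {"gripper": 1, "linear": [-0.0007, 0.0013, 0], "delta_rot": [0, 0, 0]},
    {"gripper": 1, "linear": [-0.0014, 0.0027, 0], "delta_rot": [0, 0, 0]},
    {"gripper": 1, "linear": [-0.0018, 0.0036, 0], "delta_rot": [0, 0, 0]},
    {"gripper": 1, "linear": [-0.0018, 0.0036, 0], "delta_rot": [0, 0, 0]},
  ],
)

```text
clock: 6.0
position: [0.5066, 0.0974, 0.0478]
ee_rot: [-0.0, 0.523, 0.852, -0.0]
contact_force: [0.0, 0.2, -2.5]
width: 0.0311
gripper_force: 25.3
```

```bash
python3 stem.py
```

```text
6.0 [0.5066 0.0974 0.0478] [ 0.   0.2 -2.5] [-0.     0.523  0.852 -0.   ]
plate y -0.0026484079054400855 x 0.00019923684404526813
knob top px [277.83716073 174.67933242] tip up [277.58855121 169.16062202] tip down [277.7752808 173.3057027]
red 160 rows 171 192 cols 276 287
red2 24 rows 171 192 cols 277 286
yel 8 rows 173 174 cols 276 279
```

The stem has sunk (yellow now only in rows 173–174), so the pin is in the groove. I'll settle the foot by a fraction of a millimetre, then release and rise.

Call:
send_rows(
  increments=[
    {"gripper": 1, "linear": [0, 0, -0.0004], "delta_rot": [0, 0, 0]},
    {"gripper": 1, "linear": [0, 0, -0.0004], "delta_rot": [0, 0, 0]},
    {"gripper": -1, "linear": [0, 0, -0.0004], "delta_rot": [0, 0, 0]},
    {"gripper": -1, "linear": [0, 0, -0.0004], "delta_rot": [0, 0, 0]},
    {"gripper": -1, "linear": [0, 0, -0.0004], "delta_rot": [0, 0, 0]},
    {"gripper": -1, "linear": [0, 0, -0.0004], "delta_rot": [0, 0, 0]},
    {"gripper": -1, "linear": [0, 0, -0.0004], "delta_rot": [0, 0, 0]},
  ],
)

```text
clock: 6.75
position: [0.507, 0.0973, 0.0477]
ee_rot: [0.0, 0.523, 0.852, 0.0]
contact_force: [0.6, 0.4, -0.1]
width: 0.0854
gripper_force: 0.0
```

Call:
send_rows(
  increments=[
    {"gripper": -1, "linear": [0, 0, 0.01], "delta_rot": [0, 0, 0]},
    {"gripper": -1, "linear": [0, 0, 0.03], "delta_rot": [0, 0, 0]},
    {"gripper": -1, "linear": [0, 0, 0.06], "delta_rot": [0, 0, 0]},
    {"gripper": -1, "linear": [0, 0, 0.1], "delta_rot": [0, 0, 0]},
    {"gripper": -1, "linear": [0, 0, 0.12], "delta_rot": [0, 0, 0]},
    {"gripper": -1, "linear": [0, 0, 0.12], "delta_rot": [0, 0, 0]},
    {"gripper": -1, "linear": [0, 0, 0.12], "delta_rot": [0, 0, 0]},
  ],
)

```text
clock: 7.45
position: [0.5068, 0.0973, 0.168]
ee_rot: [0.0, 0.523, 0.852, 0.0]
contact_force: [-0.8, -0.0, -0.7]
width: 0.0855
gripper_force: 0.0
```

```bash
python3 - <<'E'
from h import *
s=get_state();print(s["clock"],s["position"],s["width"])
im=optics.get_image("side");a=cv2.resize(im["pixels"][130:255,190:380],None,fx=4,fy=4,interpolation=cv2.INTER_CUBIC);cv2.imwrite("pics/s3.png",a)
E
```

```text
7.45 [0.50680185 0.09730009 0.16802817] 0.08553169952108132
```

View pics/s3.png

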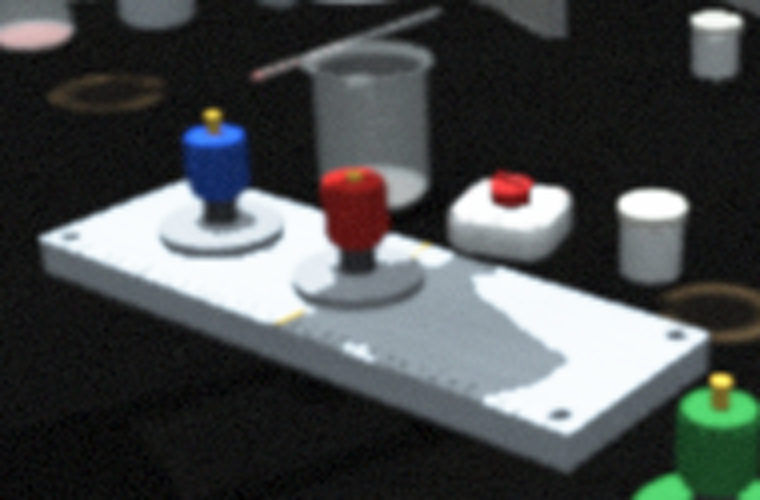

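The red probe is standing over the groove at crop (355,270), between the yellow lines. Its stem is sunk to (353,175) and the gripper is clear. The blue probe hasn't moved, still at (215,170).

```bash
python3 -c "
from rig import sign_off; print(sign_off())"
```

```text
the job is handed in; nothing more can be done
None
```

The red probe is standing released with its pin down in the reference groove, the blue probe was not disturbed, and the job was handed in at about 7.5 s on the robot's clock.

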